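Load the vial into the glass test cabinet and pin its sliding door shut

ROBOT

A 6-joint arm with a two-finger parallel gripper is mounted at the origin on the work surface. World frame = base frame: x ahead of the robot, y to its left, z up, the work surface at z = 0. Lengths are in m, angles in rad, forces in N, time in s.
With the tool pointing down it reaches from about 0.425 to 0.95 m from the base axis. Payload 3.5 kg.
Tool frame: the origin (TCP) lies between the finger pads; the fingertips stand 25 mm ahead of it and the grasp point (between the pads) lies 6 mm ahead of it (ctrl.finger_overhang is the distance from the TCP to the fingertips, in m); x points along the fingers, y is the direction in which the jaws open and shut, and the axes are right-handed (so a half turn about x gives the same grasp; the last joint's range is limited). The gripper opens to 85 mm and grips with 20 to 120 N. Pads are 22 mm wide; open, the fingers measure 114 mm over their backs; the gripper's body (76 mm by 85 mm) begins 54 mm behind the grasp point. The pads swing forward as they close: fully open they stand 13 mm farther back than shut.
Start: joints at [1.007, 0.286, 1.577, -0, 1.279, -0.15], TCP at [0.271, 0.618, 0.256] pointing down, gripper open.
Joint ranges: [-2.77, 2.77], [-0.9, 2.22], [0.21, 2.48], [-1.53, 4.67], [0.24, 2.81], [-2.84, 2.84]. Speed limits (rad/s): [2.79, 2.79, 3.14, 3.14, 3.14, 3.14].

INTERFACE

Orientations are given as a unit quaternion [x, y, z, w].
In Python, from plant import ctrl gives the robot as it stands.
- The arm moves only by the tool play_rows, never from a script. Its argument "targets" is a list of rows, each an object with "delta_pos": the shift along the world's x, y, z normalised to -1 to 1, where 1 is 1000 mm, a list of three; "delta_rot": the turn, a rotation vector about the world's x, y, z normalised to -1 to 1, where 1 is pi rad, a list of three; "claw": the finger opening in mm, from 0 to 85.4. In form: [{"delta_pos": [tx, ty, tz], "delta_rot": [wx, wy, wz], "claw": claw}, ...]. A call has 1 to 20 rows; each row is the pose to reach, as a shift and turn from the pose measured when the call began, turning the shorter way round; what a row does not reach only later rows make up. A row lasts 1/12 s, in which the tool goes at most 41.7 mm and 7.16 degrees, less where a joint would pass 70% of its speed; a pose out of reach is approached as far as the arm can. A call with a number of a shift or a turn outside -1 to 1 is refused whole. A call with a gripper value outside its range is refused whole. The fingers move at their own pace and stop on an object; "newtons" is the grip in N (left out, the last holds). Time passes only in rows, so rows that repeat a pose let the fingers close. It gives the time, the measured TCP pose, the force and the opening at its end, in the units of the state.
- ctrl.get_state(): the state, without advancing time (a new reading comes with each control period).
- ctrl.read_camera(name): name is "scene" or "top"; returns the picture (400x640x3 uint8, blue, green, red); there is no depth.
- ctrl.calibration(name): a dict with "fx", "fy", "cx", "cy" (pixels), "k1" (the pictures are not rectified: a ray, as slopes to the right and down, at radius r is drawn at 1 + k1 r^2 times it, then the intrinsics apply), "camera_from_world" (4x4, takes a point from world to camera coordinates). Camera axes: x right, y down, z forward; pixel columns grow to the right and rows downward; lengths in m; the calibration is good to about 2 mm. A picture is of the moment at which its call begins. calibration takes no time and is no camera call.
- ctrl.sign_off(): hands the job in, once; it reports no verdict.
The state is a dict: "time": time; "qpos": joint angles; "dq": joint speeds; "joint_efforts": joint torques, N m; "eef_pos": TCP position; "tcp_rot": TCP orientation; "contact_force": force on the tool from outside, world axes, zero at the start; "wrist_torque": the same for the moment, N m; "opening": opening from 0.0 (shut) to 1.0 (fully open).
Only numpy, scipy, OpenCV 4.12 (cv2) and the standard library are available. Lean on these libraries where they do the work, as an engineer would, in place of code of your own. Each camera call takes 0.05 s, during which the arm holds its last target. There are 200 camera calls.

TASK

Set the brown vial upright in the round nest inside the glass cabinet, gently and not dropped; the cabinet is loaded from above through its sliding door, which may first have to be slid further open. Then slide the door fully shut, and after that drop the slim locking pin from the rack down through the eyelet of the door and the lug below it until its collar is seated on the door's tab. Leave the thick thread gauge, the torque head and the two pink caps where they are.

Things in the scene. Friction and masses are not known exactly. Their poses are not given: they have to be found in the camera images.
- cabinet: Low fixed tempered-glass cabinet with aluminium edges, 170 (x) x 360 (y) mm, roof 112 mm and rails 116 mm high. Origin on its underside, midway in x; it spans y -200 to +160 mm, z up. The roof from y -200 to 0 is fixed glass; y 0 to +154 mm (154 mm wide in x) is an opening that the door covers. Walls 6 mm, floor top at 8 mm.
- door (a joint): Glass door, 146 x 160 mm, sliding flat on the cabinet's roof (z 112 to 118 mm), with a tab at its +y end; metres of opening: 0 shut at its stop, 0.19 fully open. Opens towards the cabinet's own -y with 2.5 N of friction; stays where left. Shut, it spans cabinet y -2 to +158 mm, its tab reaching +203 mm. The vial passes clear of the tab at 0.15 or more.
- door_handle (a point): Centre of the door's handle bar: a steel bar 12 x 12 mm in section and 100 mm long along the cabinet's x, 156 mm above the slab, on two 10 mm posts 90 mm apart; clear gap of 32 mm under it. Moves with the door. Axes as the cabinet's.
- door_eye (a point): Centre of the top face of the 16 mm round eyelet in the steel tab (40 x 46 x 6 mm) at the door's +y end, 118 mm above the slab; moves with the door.
- lug_eye (a point): Centre of the top face of the 16 mm round hole in the fixed steel lug (40 x 46 x 8 mm) on the cabinet's +y end, 78 mm above the slab; with the door shut it lies straight below door_eye, 40 mm lower.
- nest (a point): Centre of the cabinet floor inside the nest: a black ring on the floor, bore 64 mm, outside 72 mm, 10 mm high. Lies 105 mm from the cabinet's origin along its +y, 8 mm above the slab.
- vial: Squat brown glass vial: body 56 mm in diameter to 42 mm height, then a shoulder and a white cylindrical cap 42 mm in diameter from 58 to 88 mm height (total 88 mm). Origin at the centre of its underside, z up. Stands on the slab.
- rack: Fixed black block 60 (x) x 140 (y) x 80 mm with two upright holes, 25 mm in diameter, at y = -35 and +35 mm; origin at the centre of its underside. It holds the pin and the gauge, either in either hole.
- pin: Steel locking pin standing in the rack, 136 mm long: origin at the centre of the underside of its collar (32 mm diameter, 6 mm thick), z up its axis. Above the collar a slim plain round grip 18 mm in diameter from z = 6 to 62 mm; below it a shank 12 mm in diameter to z = -74 mm, its last 12 mm tapering to 5 mm.
- pin_tip (a point): Lower end of the pin's tapered shank, 74 mm under the collar's underside.
- gauge: Chrome thread gauge standing in the rack's other hole (leave alone): thick ribbed grip 30 mm in diameter and 40 mm long over a 36 mm collar, shank 22 mm in diameter, too thick for the eyelet. Origin at the underside of its collar, 80 mm above the slab.
- torque_head: Black phenolic torque head standing loose on the slab (leave alone), 90 mm in diameter at the foot, 80 to 86 mm above, 170 mm high; origin at the centre of its underside.
- cap_a: Pink flip-top cap, 54 mm in diameter, 40 mm high (leave alone); origin under its centre.
- cap_b: Pink flip-top cap, 54 mm in diameter, 40 mm high (leave alone); origin under its centre.
Things that resemble listed ones, but are neither listed nor needed, are in the scene too. What is shaped like the pin but red or yellow is not meant. What is shaped like the vial but green is not meant.

How it is judged:
On the way, in this order (a step that is already met when the one before it is completed fails the run):
1. the vial stands released in the nest (horizontal distance between vial and nest below 0.007 m and z of vial in the frame of nest below 0.004 m and angle between vial's own z axis and vertical below 0.08 rad and contact force between the fingers and vial below 0.3 N), for 0.2 s.
2. the door is fully shut, with the pin not yet through the eyelet (value of joint door below 0.003 m and (horizontal distance between pin_tip and door_eye above 0.012 m or z of pin_tip in the frame of door_eye above 0 m)), for 0.2 s.
At the end, for the whole second after the job is handed in: Vial upright (0.08 rad) in the nest, within 7 mm of its centre and 4 mm of its floor; door shut within 3 mm; pin upright (0.08 rad) through eyelet and lug, collar within 3 mm of the tab and 5 mm of the eyelet's centre; all released and at rest (horizontal distance between vial and nest below 0.007 m and z of vial in the frame of nest below 0.004 m and angle between each of vial, pin's own z axis and vertical below 0.08 rad and value of joint door below 0.003 m and horizontal distance between pin and door_eye below 0.005 m and z of pin in the frame of door_eye below 0.003 m and horizontal distance between pin_tip and lug_eye below 0.008 m and z of pin_tip in the frame of lug_eye below -0.025 m and linear speed of each of pin, vial below 0.02 m/s); the robot touches nothing.
It fails at once if the vial is dropped into the cabinet (horizontal distance between vial and nest below 0.04 m and z of vial in the frame of nest below 0.05 m and linear speed of vial above 0.7 m/s).
It fails at once if the vial is tipped over (angle between vial's own z axis and vertical above 0.6 rad).
It fails at once if the thread gauge is moved (distance of gauge from where it was at the start of the episode above 0.02 m).
It fails at once if the torque head is shifted or tipped (distance of torque_head from where it was at the start of the episode above 0.02 m or angle between torque_head's own z axis and vertical above 0.3 rad).
It fails at once if a pink cap is moved (distance of any of cap_a, cap_b from where it was at the start of the episode above 0.02 m).
It also fails if it takes over 72 s, if anything falls off the work surface, if the arm or the gripper's body presses on something with over 40 N, if the wrist force passes 120 N, or if a joint passes its speed limit or range.

## Working session

There is one attempt and no reset: what is moved stays moved. The work goes in short steps, Python scripts to look and compute and a tool call to move; the robot and the scene stay as the last step left them, time stands still between calls to the robot, and variables do not carry over. Pictures are saved under pics/ and viewed, about 8 in all and at most 12, crops included, and the job is handed in when it is done.

Besides the shell and the picture viewer there is one more tool, called after "Request:" as name(argument=value, ...) on one line, values as JSON. play_rows: Moves the arm, as the interface text tells. Its arguments: {"type":"object","properties":{"targets":{"type":"array"},"newtons":{"type":"number"}},"required":["targets"]}

```bash
ls; mkdir -p pics
cat > h.py <<'E'
import numpy as np, cv2
from plant import ctrl
def cal(n):
    c=ctrl.calibration(n); return c
def ray(n,u,v):
    c=cal(n); K=np.array([[c['fx'],0,c['cx']],[0,c['fy'],c['cy']],[0,0,1.]])
    p=cv2.undistortPoints(np.array([[[u,v]]],float),K,np.array([c['k1'],0,0,0,0.]))[0,0]
    T=np.array(c['camera_from_world']); R=T[:3,:3]; o=-R.T@T[:3,3]
    return o,R.T@np.array([p[0],p[1],1.])
def onz(n,u,v,z):
    o,d=ray(n,u,v); return o+d*(z-o[2])/d[2]
def proj(n,P):
    c=cal(n);T=np.array(c['camera_from_world']);K=np.array([[c['fx'],0,c['cx']],[0,c['fy'],c['cy']],[0,0,1.]])
    return cv2.projectPoints(np.array(P,float).reshape(-1,1,3),cv2.Rodrigues(T[:3,:3])[0],T[:3,3],K,np.array([c['k1'],0,0,0,0.]))[0][:,0]
def two(a,b):
    (o1,d1),(o2,d2)=ray('top',*a),ray('scene',*b)
    A=np.stack([d1,-d2],1);s=np.linalg.lstsq(A,o2-o1,rcond=None)[0]
    p,q=o1+d1*s[0],o2+d2*s[1];return (p+q)/2,np.linalg.norm(p-q)
E
python3 - <<'E'
from h import *
for n in('scene','top'):
    im=ctrl.read_camera(n);cv2.imwrite(f'pics/{n}0.png',im)
    c=cal(n);print(n,c['fx'],c['fy'],c['cx'],c['cy'],c['k1'],np.round(ray(n,320,200)[0],3),np.round(ray(n,320,200)[1],3))
print(ctrl.get_state(),ctrl.finger_overhang)
E
```

```text
pics
scene 469.79588534740685 469.79588534740685 320.12812413446744 198.08210886295544 0.005335310214316196 [ 1.358 -1.096  0.922] [-0.516  0.685 -0.515]
top 408.4574970991182 408.4574970991182 322.0051253764497 195.7247494513348 -0.060719457165516626 [ 0.5   -0.069  1.396] [ 0.048  0.022 -0.999]
{'time': 0.1, 'qpos': array([ 1.00701824e+00,  2.87128287e-01,  1.57804105e+00, -4.08628362e-05,
        1.27859630e+00, -1.49949328e-01]), 'dq': array([-0.00155128,  0.00019676, -0.00469054, -0.00089879, -0.00019935,
       -0.000939  ]), 'joint_efforts': array([ 9.08289876e-04, -4.07300377e+01, -2.93697095e+01, -1.35851988e-04,
        3.44670101e-03,  1.24114692e-05]), 'eef_pos': array([0.27108485, 0.61757828, 0.25504563]), 'tcp_rot': array([ 0.14453991,  0.6922797 , -0.1459893 ,  0.69176885]), 'contact_force': array([ 0.04910373, -0.20646185, -0.2063845 ]), 'wrist_torque': array([ 0.02978015, -0.02098504, -0.01743184]), 'opening': 1.0005128073714653} 0.025
```

View pics/top0.png

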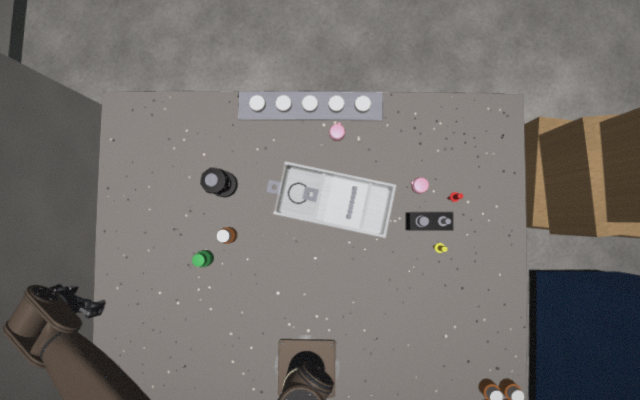

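View pics/scene0.png

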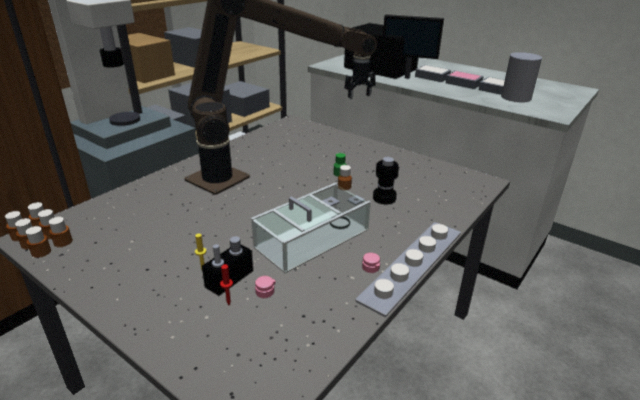

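Top view: vial candidates are brown (226,236), green (201,259) and brown background bottles (495,395). Pin candidates are two chrome items in the rack at (422,221) and (444,221), plus red (456,197) and yellow (440,248). I'll check these in close crops.

Run:
```python
import cv2,numpy as np
t=cv2.imread('pics/top0.png');s=cv2.imread('pics/scene0.png')
a=cv2.resize(t[150:275,190:470],None,fx=2.8,fy=2.8,interpolation=cv2.INTER_CUBIC)
b=cv2.resize(s[140:300,190:400],None,fx=3.7,fy=3.7,interpolation=cv2.INTER_CUBIC)
print(a.shape,b.shape)
cv2.imwrite('pics/ta.png',a);cv2.imwrite('pics/sb.png',b)
```

```text
(350, 784, 3) (592, 777, 3)
```

View pics/ta.png

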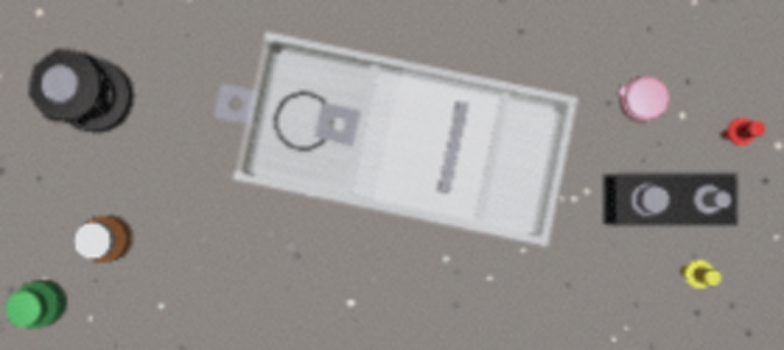

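View pics/sb.png

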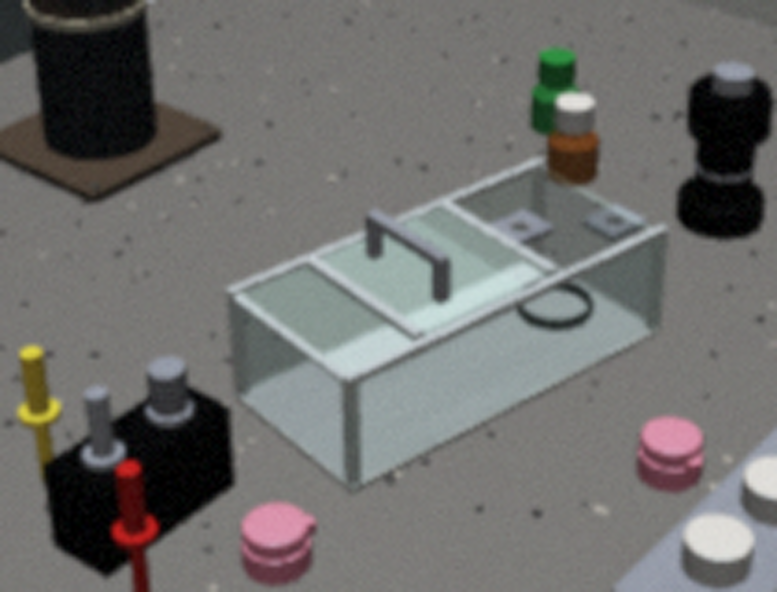

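Run:
```python
from h import *
t=cv2.imread('pics/top0.png');s=cv2.imread('pics/scene0.png')
C=lambda x,y:(190+(x+.5)/2.8-.5,150+(y+.5)/2.8-.5)
S=lambda x,y:(190+(x+.5)/3.7-.5,140+(y+.5)/3.7-.5)
r=lambda p:np.round(p,4)
for k,p in dict(TL=(267,33),TR=(577,97),BR=(548,244),BL=(234,180)).items(): print(k,r(onz('top',*C(*p),.116)))
lug=onz('top',*C(235,103),.078);de=onz('top',*C(339,124),.118);print('lug',lug,'door',de,'open',np.linalg.norm((lug-de)[:2]))
print('nest ring',onz('top',*C(303,121),.018))
print('handle',onz('top',*C(460,103),.162),onz('top',*C(442,192),.162))
print('pin top',onz('top',*C(720,200),.142),'collar',onz('top',*C(709,199),.086),'gauge top',onz('top',*C(655,199),.126))
print('cyl scene pin top',onz('scene',*S(97,392),.142),'collar',onz('scene',*S(104,453),.086))
def blob(im,m,x0,y0,x1,y1):
    m=m.astype(np.uint8);q=np.zeros_like(m);q[y0:y1,x0:x1]=m[y0:y1,x0:x1]
    n,l,st,ce=cv2.connectedComponentsWithStats(q);i=1+np.argmax(st[1:,4]);return ce[i],st[i]
h=cv2.cvtColor(t,cv2.COLOR_BGR2HSV);hs=cv2.cvtColor(s,cv2.COLOR_BGR2HSV)
w=(h[...,1]<40)&(h[...,2]>165); c,st=blob(t,w,212,225,240,250);print('cap top',c,st,onz('top',*c,.088))
br=(hs[...,1]>100)&(hs[...,2]>40); c,st=blob(s,br,330,160,360,195);print('brown scene',c,st)
u=[onz('scene',*S(575,100),.088)];print('vial scene captop',u)
print('green', onz('top',*C(26,308),.088),'torque',onz('top',*C(60,83),.17),'pink',onz('top',*C(645,98),.04),'pink2',onz('top',337,131,.04),'red',onz('top',*C(757,129),.142),'yel',onz('top',*C(712,277),.142))
```

```text
TL [0.6828 0.072  0.116 ]
TR [ 0.614  -0.2776  0.116 ]
BR [ 0.4493 -0.2457  0.116 ]
BL [0.5164 0.1062 0.116 ]
lug [0.60609765 0.11191895 0.078     ] door [ 0.58052838 -0.01095292  0.118     ] open 0.12550412529863142
nest ring [0.58998119 0.03720481 0.018     ]
handle [ 0.60199116 -0.14358124  0.162     ] [ 0.50562477 -0.12496284  0.162     ]
pin top [ 0.50032586 -0.43066694  0.142     ] collar [ 0.50136012 -0.43415208  0.086     ] gauge top [ 0.50069395 -0.3628404   0.126     ]
cyl scene pin top [ 0.50156011 -0.43289055  0.142     ] collar [ 0.50292484 -0.4343475   0.086     ]
cap top [222.312 235.544] [217 230  12  12 125] [0.44519489 0.27338948 0.088     ]
brown scene [341.72413793 175.56704981] [334 160  18  30 261]
vial scene captop [array([0.4444306 , 0.27643062, 0.088     ])]
green [0.36648818 0.34768882 0.088     ] torque [0.61849848 0.29087937 0.17      ] pink [ 0.62055864 -0.371022    0.04      ] pink2 [ 0.79852787 -0.09268232  0.04      ] red [ 0.57872583 -0.47202106  0.142     ] yel [ 0.41624544 -0.4216997   0.142     ]
```

```bash
cat >> h.py <<'E'
from scipy.spatial.transform import Rotation as Ro
def goto(p,jaw):
    "delta to TCP p, tool down, jaw axis at world yaw jaw (mod pi)"
    s=ctrl.get_state();R0=Ro.from_quat(s['tcp_rot']);best=None
    for j in(jaw,jaw+np.pi):
        x=np.array([0,0,-1.]);y=np.array([np.cos(j),np.sin(j),0]);R=Ro.from_matrix(np.stack([x,y,np.cross(x,y)],1))
        v=(R*R0.inv()).as_rotvec()
        if best is None or np.linalg.norm(v)<np.linalg.norm(best):best=v
    d=np.array(p)-s['eef_pos'];print('t',round(s['time'],2),'dpos',np.round(d,4),'drot',np.round(best/np.pi,4),'rows',np.linalg.norm(d)/.0417,np.degrees(np.linalg.norm(best))/7.16)
    return d,best
CY=np.array([.190,.982,0]);CX=np.array([.982,-.190,0]);YAW=-.192
E
python3 - <<'E'
from h import *
print(Ro.from_quat(ctrl.get_state()['tcp_rot']).as_matrix().round(3))
goto([.5605,-.10,.30],YAW); goto([.5605,-.10,.166],YAW)
E
```

```text
[[-0.001  0.402  0.916]
 [-0.002  0.916 -0.402]
 [-1.    -0.002 -0.   ]]
t 0.1 dpos [ 0.2894 -0.7176  0.045 ] drot [ 3.000e-04 -7.000e-04 -4.294e-01] rows 18.586301584699438 10.794819836063377
t 0.1 dpos [ 0.2894 -0.7176 -0.089 ] drot [ 3.000e-04 -7.000e-04 -4.294e-01] rows 18.677481319507258 10.794819836063377
```

Request:
play_rows(targets=[{"delta_pos":[0.0,0.0,0.06],"delta_rot":[0,0,0],"claw":0},{"delta_pos":[0.289,-0.718,0.06],"delta_rot":[0,-0.0007,-0.43],"claw":0},{"delta_pos":[0.289,-0.718,0.06],"delta_rot":[0,-0.0007,-0.43],"claw":0},{"delta_pos":[0.289,-0.718,0.06],"delta_rot":[0,-0.0007,-0.43],"claw":0},{"delta_pos":[0.289,-0.718,0.06],"delta_rot":[0,-0.0007,-0.43],"claw":0},{"delta_pos":[0.289,-0.718,0.06],"delta_rot":[0,-0.0007,-0.43],"claw":0},{"delta_pos":[0.289,-0.718,0.06],"delta_rot":[0,-0.0007,-0.43],"claw":0},{"delta_pos":[0.289,-0.718,0.06],"delta_rot":[0,-0.0007,-0.43],"claw":0},{"delta_pos":[0.289,-0.718,0.06],"delta_rot":[0,-0.0007,-0.43],"claw":0},{"delta_pos":[0.289,-0.718,0.06],"delta_rot":[0,-0.0007,-0.43],"claw":0},{"delta_pos":[0.289,-0.718,0.06],"delta_rot":[0,-0.0007,-0.43],"claw":0},{"delta_pos":[0.289,-0.718,0.06],"delta_rot":[0,-0.0007,-0.43],"claw":0},{"delta_pos":[0.289,-0.718,0.06],"delta_rot":[0,-0.0007,-0.43],"claw":0},{"delta_pos":[0.289,-0.718,0.06],"delta_rot":[0,-0.0007,-0.43],"claw":0},{"delta_pos":[0.289,-0.718,0.06],"delta_rot":[0,-0.0007,-0.43],"claw":0},{"delta_pos":[0.289,-0.718,0.06],"delta_rot":[0,-0.0007,-0.43],"claw":0},{"delta_pos":[0.289,-0.718,0.06],"delta_rot":[0,-0.0007,-0.43],"claw":0},{"delta_pos":[0.289,-0.718,0.06],"delta_rot":[0,-0.0007,-0.43],"claw":0},{"delta_pos":[0.289,-0.718,0.06],"delta_rot":[0,-0.0007,-0.43],"claw":0},{"delta_pos":[0.289,-0.718,0.06],"delta_rot":[0,-0.0007,-0.43],"claw":0}])

```text
time: 1.77
eef_pos: [0.5606, -0.1042, 0.3144]
tcp_rot: [-0.546, -0.448, 0.547, -0.449]
contact_force: [-0.2, -0.1, 0.4]
opening: 0.002
```

Run:
```python
from h import *
s=ctrl.get_state();print(s['eef_pos'],s['dq'].round(2),s['opening'],s['contact_force'])
goto([.5605,-.10,.166],YAW); goto([.5466,-.1716,.166],YAW)
```

```text
[ 0.56064275 -0.10423072  0.31443144] [-0.36  0.33 -0.33  0.03  0.03 -0.36] 0.0019156087018858108 [-0.16789495 -0.06313083  0.43748125]
t 1.77 dpos [-1.000e-04  4.200e-03 -1.484e-01] drot [ 0.0005 -0.0003  0.0015] rows 3.5609540937650084 0.03992795553337438
t 1.77 dpos [-0.014  -0.0674 -0.1484] drot [ 0.0005 -0.0003  0.0015] rows 3.923462917980805 0.03992795553337438
```

Request:
play_rows(targets=[{"delta_pos":[0.001,0.01,-0.05],"delta_rot":[0,0,0.0015],"claw":0},{"delta_pos":[0.001,0.01,-0.09],"delta_rot":[0,0,0.0015],"claw":0},{"delta_pos":[0.001,0.01,-0.12],"delta_rot":[0,0,0.0015],"claw":0},{"delta_pos":[0.001,0.01,-0.148],"delta_rot":[0,0,0.0015],"claw":0},{"delta_pos":[0.001,0.01,-0.148],"delta_rot":[0,0,0.0015],"claw":0},{"delta_pos":[0.001,0.01,-0.148],"delta_rot":[0,0,0.0015],"claw":0},{"delta_pos":[-0.001,0.0,-0.148],"delta_rot":[0,0,0.0015],"claw":0},{"delta_pos":[-0.003,-0.01,-0.148],"delta_rot":[0,0,0.0015],"claw":0},{"delta_pos":[-0.005,-0.02,-0.148],"delta_rot":[0,0,0.0015],"claw":0},{"delta_pos":[-0.007,-0.03,-0.148],"delta_rot":[0,0,0.0015],"claw":0},{"delta_pos":[-0.009,-0.04,-0.148],"delta_rot":[0,0,0.0015],"claw":0},{"delta_pos":[-0.011,-0.05,-0.148],"delta_rot":[0,0,0.0015],"claw":0},{"delta_pos":[-0.013,-0.06,-0.148],"delta_rot":[0,0,0.0015],"claw":0},{"delta_pos":[-0.014,-0.066,-0.148],"delta_rot":[0,0,0.0015],"claw":0},{"delta_pos":[-0.014,-0.066,-0.148],"delta_rot":[0,0,0.0015],"claw":0},{"delta_pos":[-0.014,-0.066,-0.148],"delta_rot":[0,0,0.0015],"claw":0}])

```text
time: 3.1
eef_pos: [0.5459, -0.1711, 0.1657]
tcp_rot: [-0.545, -0.45, 0.547, -0.45]
contact_force: [0.5, -0.2, -0.2]
opening: -0.001
```

Run:
```python
from h import *
t=ctrl.read_camera('top');s=ctrl.read_camera('scene');cv2.imwrite('pics/t1.png',t);cv2.imwrite('pics/s1.png',s)
a=cv2.resize(t[150:275,190:470],None,fx=2.8,fy=2.8,interpolation=cv2.INTER_CUBIC)[:, 190:620]
b=cv2.resize(s[150:280,230:400],None,fx=2.2,fy=2.2,interpolation=cv2.INTER_CUBIC)
o=np.zeros((350,430+b.shape[1],3),np.uint8);o[:,:430]=a;o[:b.shape[0],430:]=b
cv2.imwrite('pics/c1.png',o);print(o.shape)
```

```text
(350, 804, 3)
```

View pics/c1.png

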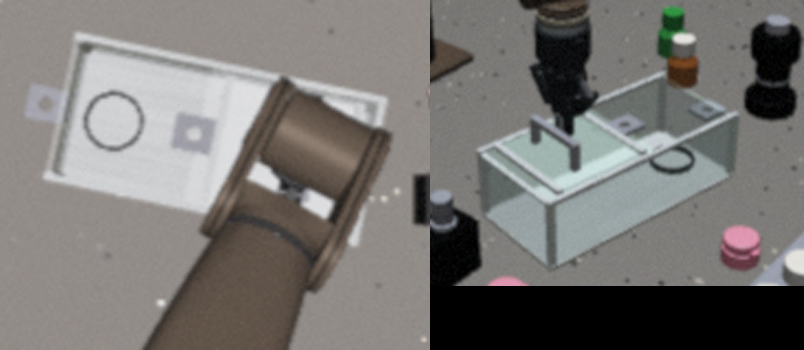

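Run:
```python
from h import *
t=cv2.imread('pics/t1.png');g=cv2.cvtColor(t,cv2.COLOR_BGR2GRAY);k=6
C=lambda x,y:(190+(x+.5)/2.8-.5,150+(y+.5)/2.8-.5)
def up(x0,y0,x1,y1):return cv2.resize(g[y0:y1,x0:x1],None,fx=k,fy=k,interpolation=cv2.INTER_CUBIC)
back=lambda c,x0,y0:(x0+(c[0]+.5)/k-.5,y0+(c[1]+.5)/k-.5)
a=up(284,178,313,208);m=(a<110).astype(np.uint8)
cs=cv2.findContours(m,cv2.RETR_EXTERNAL,cv2.CHAIN_APPROX_NONE)[0];c=max(cs,key=lambda c:cv2.boundingRect(c)[2]);e=cv2.fitEllipse(cv2.convexHull(c));p=back(e[0],284,178);print('ring',p,np.array(e[1])/k,onz('top',*p,.014))
# holes: brightness-weighted centre of the contrast inside the tab
P={}
for n,(x,y),z in(('lug',(235,103),.078),('eye',(383,133),.118)):
    u,v=C(x,y);x0,y0=int(u)-3,int(v)-3;q=g[y0:y0+8,x0:x0+8].astype(float);print(q.astype(int))
```

```text
Traceback (most recent call last):
cv2.error: OpenCV(4.12.0) /io/opencv/modules/imgproc/src/shapedescr.cpp:361: error: (-201:Incorrect size of input array) There should be at least 5 points to fit the ellipse in function 'fitEllipseNoDirect'
```

Run:
```python
from h import *
t=cv2.imread('pics/t1.png');g=cv2.cvtColor(t,cv2.COLOR_BGR2GRAY)
C=lambda x,y:(190+(x+.5)/2.8-.5,150+(y+.5)/2.8-.5)
b=cv2.morphologyEx(g,cv2.MORPH_BLACKHAT,np.ones((7,7)))
u,v=C(303,121);yy,xx=np.mgrid[:400,:640];r=np.hypot(xx-u,yy-v);w=((r<13.5)&(r>6)&(b>25))
x,y=xx[w],yy[w];ww=np.sqrt(b[w].astype(float))
s=np.linalg.lstsq(np.stack([2*x,2*y,np.ones(len(x))],1)*ww[:,None],(x**2.+y**2.)*ww,rcond=None)[0]
print('ring',s[:2],np.sqrt(s[2]+s[0]**2+s[1]**2),w.sum(),onz('top',s[0],s[1],.014))
for n,(x,y),z in(('lug',(235,103),.078),('eye',(383,133),.118)):
    u,v=C(x,y);x0,y0=int(u)-4,int(v)-4;print(n,u,v,x0,y0);print(g[y0:y0+9,x0:x0+9])
```

```text
ring [298.00002701 192.7633226 ] 9.955814353435626 160 [0.59068753 0.03715541 0.014     ]
lug 273.6071428571429 186.46428571428572 269 182
[[165 165 165 170 170 165 167 164 165]
 [164 165 165 167 164 166 166 167 166]
 [164 164 167 164 152 149 160 165 167]
 [165 165 163 155 141 140 147 158 166]
 [168 166 157 144 141 141 144 152 161]
 [169 168 153 139 143 142 142 150 161]
 [166 167 160 144 139 142 147 155 166]
 [164 164 164 159 153 150 155 162 169]
 [166 166 166 166 163 163 162 165 169]]
eye 326.4642857142857 197.17857142857144 322 193
[[160 159 159 161 160 162 160 158 161]
 [160 161 158 158 162 160 164 159 162]
 [160 161 163 165 176 182 178 167 163]
 [161 162 173 188 196 199 199 181 163]
 [160 162 180 199 203 204 204 186 160]
 [160 162 177 196 206 207 208 188 163]
 [158 162 168 188 200 204 198 178 165]
 [158 161 163 164 172 173 170 164 163]
 [159 159 159 157 158 161 159 162 161]]
```

Run:
```python
from h import *
l=onz('top',273.71,186.69,.074);e=onz('top',326.73,197.44,.115);d=(l-e)[:2];print(l,e,np.linalg.norm(d),np.arctan2(*d))
n=np.array([.5907,.0372]);print(np.arctan2(*(n-e[:2])),np.arctan2(*(l[:2]-n)),np.linalg.norm(l[:2]-n))
goto([.5605,-.13,.27],YAW); goto([.445,.2748,.30],YAW);goto([.445,.2748,.086],YAW)
```

```text
[0.60568607 0.11211695 0.074     ] [ 0.57034379 -0.06120009  0.115     ] 0.17688378277120406 0.201159037150382
0.2039943325088502 0.19743002194181747 0.07640112285635184
t 3.2 dpos [0.0144 0.0403 0.1044] drot [ 0.0005 -0.0008 -0.0001] rows 2.704732995049232 0.023870713427206754
t 3.2 dpos [-0.1011  0.4451  0.1344] drot [ 0.0005 -0.0008 -0.0001] rows 11.40983588823669 0.023870713427206754
t 3.2 dpos [-0.1011  0.4451 -0.0796] drot [ 0.0005 -0.0008 -0.0001] rows 11.11086510968171 0.023870713427206754
```

Request:
play_rows(targets=[{"delta_pos":[0.003,0.015,0.01],"delta_rot":[0,0,0],"claw":0},{"delta_pos":[0.003,0.015,0.05],"delta_rot":[0,0,0],"claw":0},{"delta_pos":[0.003,0.015,0.09],"delta_rot":[0,0,0],"claw":0},{"delta_pos":[-0.101,0.445,0.1],"delta_rot":[0,0,0],"claw":0},{"delta_pos":[-0.101,0.445,0.1],"delta_rot":[0,0,0],"claw":70},{"delta_pos":[-0.101,0.445,0.1],"delta_rot":[0,0,0],"claw":70},{"delta_pos":[-0.101,0.445,0.1],"delta_rot":[0,0,0],"claw":70},{"delta_pos":[-0.101,0.445,0.1],"delta_rot":[0,0,0],"claw":70},{"delta_pos":[-0.101,0.445,0.1],"delta_rot":[0,0,0],"claw":70},{"delta_pos":[-0.101,0.445,0.1],"delta_rot":[0,0,0],"claw":70},{"delta_pos":[-0.101,0.445,0.1],"delta_rot":[0,0,0],"claw":70},{"delta_pos":[-0.101,0.445,0.1],"delta_rot":[0,0,0],"claw":70},{"delta_pos":[-0.101,0.445,0.1],"delta_rot":[0,0,0],"claw":70},{"delta_pos":[-0.101,0.445,0.1],"delta_rot":[0,0,0],"claw":70},{"delta_pos":[-0.101,0.445,0.1],"delta_rot":[0,0,0],"claw":70},{"delta_pos":[-0.101,0.445,0.1],"delta_rot":[0,0,0],"claw":70},{"delta_pos":[-0.101,0.445,0.1],"delta_rot":[0,0,0],"claw":70}])

```text
time: 4.62
eef_pos: [0.4448, 0.2745, 0.2652]
tcp_rot: [-0.544, -0.45, 0.547, -0.45]
contact_force: [-0.6, 0.1, -0.5]
opening: 0.823
```

Run:
```python
from h import *
print(ctrl.get_state()['dq'].round(2))
goto([.445,.2745,.087],-.198)
```

```text
[-0.03 -0.    0.    0.    0.    0.  ]
t 4.62 dpos [ 0.0002  0.     -0.1782] drot [ 0.0008 -0.001  -0.0022] rows 4.27327152193309 0.0645708075484108
```

Request:
play_rows(targets=[{"delta_pos":[0,0,-0.04],"delta_rot":[0,0,-0.002],"claw":70},{"delta_pos":[0,0,-0.08],"delta_rot":[0,0,-0.002],"claw":70},{"delta_pos":[0,0,-0.12],"delta_rot":[0,0,-0.002],"claw":70},{"delta_pos":[0,0,-0.15],"delta_rot":[0,0,-0.002],"claw":70},{"delta_pos":[0,0,-0.17],"delta_rot":[0,0,-0.002],"claw":70},{"delta_pos":[0,0,-0.178],"delta_rot":[0,0,-0.002],"claw":70},{"delta_pos":[0,0,-0.178],"delta_rot":[0,0,-0.002],"claw":70},{"delta_pos":[0,0,-0.178],"delta_rot":[0,0,-0.002],"claw":36},{"delta_pos":[0,0,-0.178],"delta_rot":[0,0,-0.002],"claw":36},{"delta_pos":[0,0,-0.178],"delta_rot":[0,0,-0.002],"claw":36},{"delta_pos":[0,0,-0.178],"delta_rot":[0,0,-0.002],"claw":36},{"delta_pos":[0,0,-0.178],"delta_rot":[0,0,-0.002],"claw":36},{"delta_pos":[0,0,-0.178],"delta_rot":[0,0,-0.002],"claw":36}], newtons=40)

```text
time: 5.7
eef_pos: [0.4464, 0.275, 0.0896]
tcp_rot: [-0.547, -0.448, 0.547, -0.449]
contact_force: [-0.8, -0.8, 7.2]
opening: 0.48
```

Run:
```python
from h import *
s=ctrl.read_camera('scene');t=ctrl.read_camera('top');cv2.imwrite('pics/s2.png',s);cv2.imwrite('pics/t2.png',t)
st=ctrl.get_state();print(st['eef_pos'],st['opening']*85.4)
b=cv2.resize(s[120:210,300:400],None,fx=4,fy=4,interpolation=cv2.INTER_CUBIC)
a=cv2.resize(t[200:290,180:280],None,fx=4,fy=4,interpolation=cv2.INTER_CUBIC)
cv2.imwrite('pics/c2.png',np.hstack([a,b]))
```

```text
[0.44642057 0.27503113 0.0895748 ] 40.61133765913618
```

View pics/c2.png

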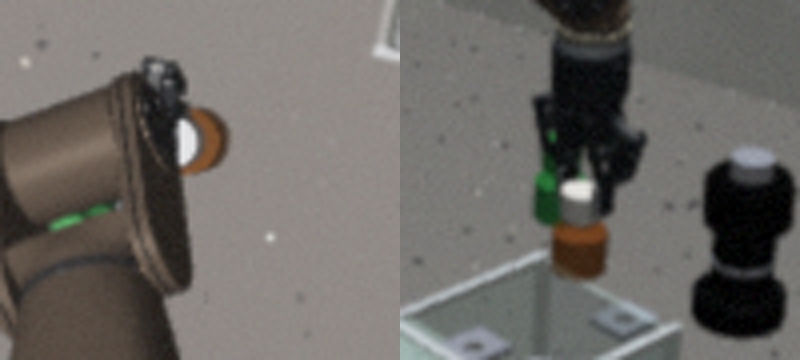

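Request:
play_rows(targets=[{"delta_pos":[0,0,0.01],"delta_rot":[0,0,0],"claw":36},{"delta_pos":[0,0,0.03],"delta_rot":[0,0,0],"claw":36},{"delta_pos":[0,0,0.06],"delta_rot":[0,0,0],"claw":36},{"delta_pos":[0,0,0.09],"delta_rot":[0,0,0],"claw":36},{"delta_pos":[0,0,0.12],"delta_rot":[0,0,0],"claw":36},{"delta_pos":[0,0,0.15],"delta_rot":[0,0,0],"claw":36},{"delta_pos":[0,0,0.165],"delta_rot":[0,0,0],"claw":36},{"delta_pos":[0,0,0.165],"delta_rot":[0,0,0],"claw":36},{"delta_pos":[0,0,0.165],"delta_rot":[0,0,0],"claw":36}])

```text
time: 6.55
eef_pos: [0.4465, 0.2752, 0.2556]
tcp_rot: [0.547, 0.448, -0.546, 0.449]
contact_force: [0.8, 0.2, -1.6]
opening: 0.479
```

Run:
```python
from h import *
s=ctrl.read_camera('scene');t=ctrl.read_camera('top');cv2.imwrite('pics/s3.png',s);cv2.imwrite('pics/t3.png',t)
st=ctrl.get_state();p=st['eef_pos'];print(p,st['opening']*85.4,st['contact_force'])
def brown(im,x0,y0,x1,y1):
    h=cv2.cvtColor(im,cv2.COLOR_BGR2HSV)[y0:y1,x0:x1];m=((h[...,0]>5)&(h[...,0]<16)&(h[...,1]>150)&(h[...,2]>50)).astype(np.uint8)
    n,l,S,c=cv2.connectedComponentsWithStats(m);i=1+np.argmax(S[1:,4]);return S[i]+np.array([x0,y0,0,0,0]),c[i]+[x0,y0]
for f in('0','2','3'):
    im=cv2.imread(f'pics/s{f}.png') if f!='0' else cv2.imread('pics/scene0.png')
    print(f,brown(im,310,80,380,200))
zb=p[2]-.0895  # expected vial base
for dz in(0.,.021):print('pred body centre px',proj('scene',[p[0],p[1],zb+dz]))
print('ref pred s2',proj('scene',[.4464,.275,.021]))
b=cv2.resize(s[90:190,310:390],None,fx=5,fy=5,interpolation=cv2.INTER_CUBIC);cv2.imwrite('pics/c3.png',b)
```

```text
[0.44533458 0.2746849  0.25268616] 40.487995098979525 [ 0.08900888 -0.14194751 -1.59946755]
0 (array([339, 176,  12,  13, 121]), array([344.51239669, 181.70247934]))
2 (array([339, 176,  12,  13, 122]), array([344.62295082, 181.71311475]))
3 (array([340, 137,  14,  14, 156]), array([346.31410256, 143.29487179]))
pred body centre px [[345.79692863 149.35999803]]
pred body centre px [[346.03285553 144.33028237]]
ref pred s2 [[344.53593947 181.94699405]]
```

View pics/c3.png

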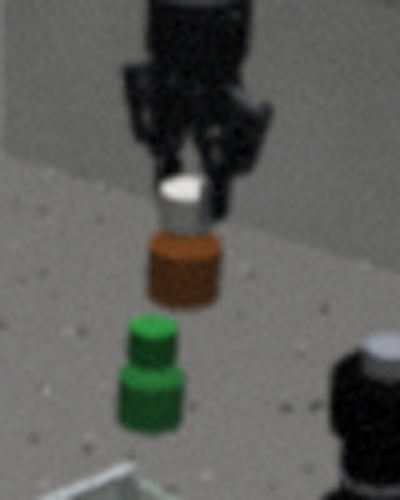

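Run:
```python
from h import *
print(ctrl.get_state()['dq'].round(3))
goto([.5905,.0371,.255],-.2)
```

```text
[-0.001  0.015  0.011  0.001 -0.     0.001]
t 6.65 dpos [ 0.1452 -0.2376  0.0023] drot [ 0.0008 -0.0006 -0.001 ] rows 6.677050403743088 0.037301411537842624
```

Request:
play_rows(targets=[{"delta_pos":[0.007,-0.012,0.005],"delta_rot":[0.0008,-0.0006,-0.001],"claw":36},{"delta_pos":[0.017,-0.028,0.005],"delta_rot":[0.0008,-0.0006,-0.001],"claw":36},{"delta_pos":[0.03,-0.05,0.005],"delta_rot":[0.0008,-0.0006,-0.001],"claw":36},{"delta_pos":[0.045,-0.074,0.005],"delta_rot":[0.0008,-0.0006,-0.001],"claw":36},{"delta_pos":[0.06,-0.099,0.005],"delta_rot":[0.0008,-0.0006,-0.001],"claw":36},{"delta_pos":[0.075,-0.123,0.005],"delta_rot":[0.0008,-0.0006,-0.001],"claw":36},{"delta_pos":[0.09,-0.148,0.005],"delta_rot":[0.0008,-0.0006,-0.001],"claw":36},{"delta_pos":[0.105,-0.172,0.005],"delta_rot":[0.0008,-0.0006,-0.001],"claw":36},{"delta_pos":[0.12,-0.196,0.005],"delta_rot":[0.0008,-0.0006,-0.001],"claw":36},{"delta_pos":[0.132,-0.216,0.005],"delta_rot":[0.0008,-0.0006,-0.001],"claw":36},{"delta_pos":[0.14,-0.229,0.005],"delta_rot":[0.0008,-0.0006,-0.001],"claw":36},{"delta_pos":[0.145,-0.2376,0.005],"delta_rot":[0.0008,-0.0006,-0.001],"claw":36},{"delta_pos":[0.145,-0.2376,0.005],"delta_rot":[0.0008,-0.0006,-0.001],"claw":36},{"delta_pos":[0.145,-0.2376,0.005],"delta_rot":[0.0008,-0.0006,-0.001],"claw":36},{"delta_pos":[0.145,-0.2376,0.005],"delta_rot":[0.0008,-0.0006,-0.001],"claw":36}])

```text
time: 7.9
eef_pos: [0.5897, 0.0382, 0.2572]
tcp_rot: [-0.547, -0.448, 0.547, -0.447]
contact_force: [-0.6, 0.5, -1.7]
opening: 0.478
```

Run:
```python
from h import *
s=ctrl.read_camera('scene');t=ctrl.read_camera('top');cv2.imwrite('pics/s4.png',s);cv2.imwrite('pics/t4.png',t)
h=cv2.cvtColor(s,cv2.COLOR_BGR2HSV)[60:260,260:400];m=((h[...,0]>5)&(h[...,0]<16)&(h[...,1]>150)&(h[...,2]>50)).astype(np.uint8)
n,l,S,c=cv2.connectedComponentsWithStats(m);
for i in range(1,n):
    if S[i,4]>30:print(S[i]+np.array([260,60,0,0,0]),c[i]+[260,60])
p=ctrl.get_state()['eef_pos'];print(p,proj('scene',[p[0],p[1],p[2]-.0895+.021]))
goto([.5905,.0371,.110],-.2);goto([.5905,.0371,.0975],-.2)
```

```text
[334 170  15  16 138] [341.7173913  179.53623188]
[0.58980834 0.03826754 0.2576769 ] [[341.22243148 177.28604073]]
t 8.0 dpos [ 0.0007 -0.0012 -0.1477] drot [-0.0001 -0.0001 -0.0005] rows 3.5415620239980834 0.013617850828757565
t 8.0 dpos [ 0.0007 -0.0012 -0.1602] drot [-0.0001 -0.0001 -0.0005] rows 3.8413105481029386 0.013617850828757565
```

Run:
```python
from h import *
s=cv2.imread('pics/s4.png')
print(proj('scene',[[.5898,.0382,.2575-.0895+z] for z in(0,.042,.088)]))
cv2.imwrite('pics/c4.png',cv2.resize(s[120:220,290:400],None,fx=5,fy=5,interpolation=cv2.INTER_CUBIC))
```

```text
[[340.96785267 182.91361538]
 [341.44855863 171.68876917]
 [341.99083491 159.02966097]]
```

View pics/c4.png

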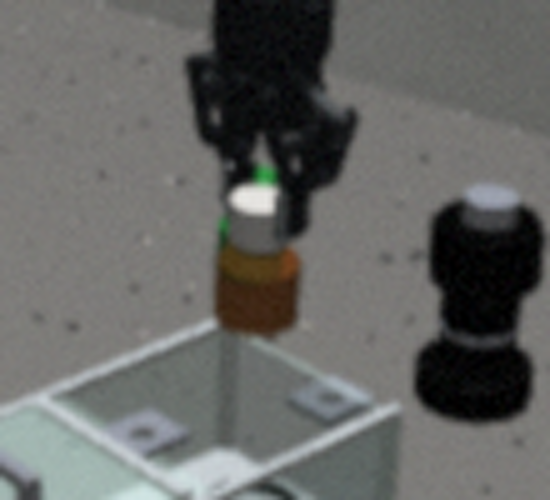

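Request:
play_rows(targets=[{"delta_pos":[0.0007,-0.0012,-0.02],"delta_rot":[0,0,-0.0005],"claw":36},{"delta_pos":[0.0007,-0.0012,-0.045],"delta_rot":[0,0,-0.0005],"claw":36},{"delta_pos":[0.0007,-0.0012,-0.07],"delta_rot":[0,0,-0.0005],"claw":36},{"delta_pos":[0.0007,-0.0012,-0.095],"delta_rot":[0,0,-0.0005],"claw":36},{"delta_pos":[0.0007,-0.0012,-0.115],"delta_rot":[0,0,-0.0005],"claw":36},{"delta_pos":[0.0007,-0.0012,-0.13],"delta_rot":[0,0,-0.0005],"claw":36},{"delta_pos":[0.0007,-0.0012,-0.138],"delta_rot":[0,0,-0.0005],"claw":36},{"delta_pos":[0.0007,-0.0012,-0.142],"delta_rot":[0,0,-0.0005],"claw":36},{"delta_pos":[0.0007,-0.0012,-0.145],"delta_rot":[0,0,-0.0005],"claw":36},{"delta_pos":[0.0007,-0.0012,-0.148],"delta_rot":[0,0,-0.0005],"claw":36},{"delta_pos":[0.0007,-0.0012,-0.15],"delta_rot":[0,0,-0.0005],"claw":36},{"delta_pos":[0.0007,-0.0012,-0.152],"delta_rot":[0,0,-0.0005],"claw":36},{"delta_pos":[0.0007,-0.0012,-0.154],"delta_rot":[0,0,-0.0005],"claw":36},{"delta_pos":[0.0007,-0.0012,-0.154],"delta_rot":[0,0,-0.0005],"claw":36}])

```text
time: 9.17
eef_pos: [0.5905, 0.037, 0.1037]
tcp_rot: [-0.547, -0.448, 0.547, -0.447]
contact_force: [-0.0, -0.3, -1.1]
opening: 0.479
```

Request:
play_rows(targets=[{"delta_pos":[0,0,-0.0015],"delta_rot":[0,0,0],"claw":36},{"delta_pos":[0,0,-0.003],"delta_rot":[0,0,0],"claw":36},{"delta_pos":[0,0,-0.004],"delta_rot":[0,0,0],"claw":36},{"delta_pos":[0,0,-0.005],"delta_rot":[0,0,0],"claw":36},{"delta_pos":[0,0,-0.006],"delta_rot":[0,0,0],"claw":36},{"delta_pos":[0,0,-0.006],"delta_rot":[0,0,0],"claw":36}])

```text
time: 9.67
eef_pos: [0.5906, 0.037, 0.0978]
tcp_rot: [0.547, 0.448, -0.547, 0.448]
contact_force: [-0.0, 0.2, -0.7]
opening: 0.477
```

Request:
play_rows(targets=[{"delta_pos":[0,0,-0.001],"delta_rot":[0,0,0],"claw":36},{"delta_pos":[0,0,-0.001],"delta_rot":[0,0,0],"claw":36},{"delta_pos":[0,0,-0.0015],"delta_rot":[0,0,0],"claw":36},{"delta_pos":[0,0,-0.0015],"delta_rot":[0,0,0],"claw":36}])

```text
time: 10.0
eef_pos: [0.5907, 0.0371, 0.0976]
tcp_rot: [-0.547, -0.448, 0.548, -0.447]
contact_force: [-4.7, 0.3, 7.3]
opening: 0.477
```

Request:
play_rows(targets=[{"delta_pos":[0,0,0.0005],"delta_rot":[0,0,0],"claw":36},{"delta_pos":[0,0,0.0005],"delta_rot":[0,0,0],"claw":44},{"delta_pos":[0,0,0.0005],"delta_rot":[0,0,0],"claw":50},{"delta_pos":[0,0,0.0005],"delta_rot":[0,0,0],"claw":62},{"delta_pos":[0,0,0.0005],"delta_rot":[0,0,0],"claw":62},{"delta_pos":[0,0,0.0005],"delta_rot":[0,0,0],"claw":62},{"delta_pos":[0,0,0.0005],"delta_rot":[0,0,0],"claw":62},{"delta_pos":[0,0,0.03],"delta_rot":[0,0,0],"claw":62},{"delta_pos":[0,0,0.07],"delta_rot":[0,0,0],"claw":62},{"delta_pos":[0,0,0.11],"delta_rot":[0,0,0],"claw":62},{"delta_pos":[0,0,0.15],"delta_rot":[0,0,0],"claw":30},{"delta_pos":[0,0,0.16],"delta_rot":[0,0,0],"claw":0},{"delta_pos":[0,0,0.16],"delta_rot":[0,0,0],"claw":0}])

```text
time: 11.08
eef_pos: [0.5931, 0.0369, 0.2634]
tcp_rot: [0.55, 0.445, -0.545, 0.45]
contact_force: [0.7, 0.7, 0.6]
opening: 0.31
```

Run:
```python
from h import *
s=ctrl.read_camera('scene');cv2.imwrite('pics/s5.png',s)
print(proj('scene',[[.5907,.0371,.008+z] for z in(0,.088)]), ctrl.get_state()['contact_force'])
h2=np.array([.5703,-.0612])-.126*np.array([.199,.980]);print('handle',h2)
goto([*(h2-.04*np.array([.199,.980])),.27],-.2);goto([*(h2-.04*np.array([.199,.980])),.166],-.2);
cv2.imwrite('pics/c5.png',cv2.resize(s[150:270,240:390],None,fx=5,fy=5,interpolation=cv2.INTER_CUBIC))
```

```text
[[339.27983094 223.21378778]
 [340.20272145 201.6705184 ]] [-0.18934831  0.24806668 -0.42823884]
handle [ 0.545226 -0.18468 ]
t 11.13 dpos [-0.0543 -0.2609  0.0104] drot [ 0.0001  0.0011 -0.    ] rows 6.395605224298594 0.02844253462533256
t 11.13 dpos [-0.0543 -0.2609 -0.0936] drot [ 0.0001  0.0011 -0.    ] rows 6.773517540169238 0.02844253462533256
```

View pics/c5.png

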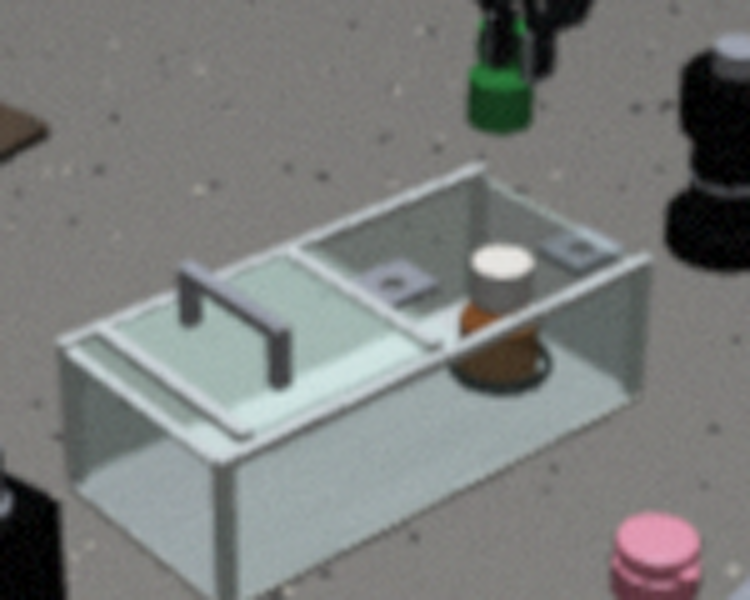

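Request:
play_rows(targets=[{"delta_pos":[-0.0543,-0.261,0.01],"delta_rot":[0,0.001,0],"claw":0},{"delta_pos":[-0.0543,-0.261,0.01],"delta_rot":[0,0.001,0],"claw":0},{"delta_pos":[-0.0543,-0.261,0.01],"delta_rot":[0,0.001,0],"claw":0},{"delta_pos":[-0.0543,-0.261,0.01],"delta_rot":[0,0.001,0],"claw":0},{"delta_pos":[-0.0543,-0.261,0.01],"delta_rot":[0,0.001,0],"claw":0},{"delta_pos":[-0.0543,-0.261,0.01],"delta_rot":[0,0.001,0],"claw":0},{"delta_pos":[-0.0543,-0.261,0.01],"delta_rot":[0,0.001,0],"claw":0},{"delta_pos":[-0.0543,-0.261,0.01],"delta_rot":[0,0.001,0],"claw":0},{"delta_pos":[-0.0543,-0.261,0.01],"delta_rot":[0,0.001,0],"claw":0},{"delta_pos":[-0.0543,-0.261,-0.03],"delta_rot":[0,0.001,0],"claw":0},{"delta_pos":[-0.0543,-0.261,-0.06],"delta_rot":[0,0.001,0],"claw":0},{"delta_pos":[-0.0543,-0.261,-0.085],"delta_rot":[0,0.001,0],"claw":0},{"delta_pos":[-0.0543,-0.261,-0.0936],"delta_rot":[0,0.001,0],"claw":0},{"delta_pos":[-0.0543,-0.261,-0.0936],"delta_rot":[0,0.001,0],"claw":0},{"delta_pos":[-0.0543,-0.261,-0.0936],"delta_rot":[0,0.001,0],"claw":0}])

```text
time: 12.38
eef_pos: [0.5375, -0.2229, 0.1657]
tcp_rot: [-0.547, -0.448, 0.547, -0.448]
contact_force: [0.1, 0.2, 0.6]
opening: 0.0
```

Run:
```python
from h import *
goto([.577,-.0279,.166],-.2)
```

```text
t 12.38 dpos [0.0395 0.195  0.0003] drot [-0.0002 -0.0002 -0.0005] rows 4.771638341256063 0.01385124569965239
```

Request:
play_rows(targets=[{"delta_pos":[0.001,0.005,0],"delta_rot":[0,0,0],"claw":0},{"delta_pos":[0.003,0.014,0],"delta_rot":[0,0,0],"claw":0},{"delta_pos":[0.0045,0.022,0],"delta_rot":[0,0,0],"claw":0},{"delta_pos":[0.0065,0.032,0],"delta_rot":[0,0,0],"claw":0},{"delta_pos":[0.009,0.044,0],"delta_rot":[0,0,0],"claw":0},{"delta_pos":[0.0115,0.057,0],"delta_rot":[0,0,0],"claw":0},{"delta_pos":[0.014,0.07,0],"delta_rot":[0,0,0],"claw":0},{"delta_pos":[0.017,0.084,0],"delta_rot":[0,0,0],"claw":0},{"delta_pos":[0.02,0.098,0],"delta_rot":[0,0,0],"claw":0},{"delta_pos":[0.0225,0.112,0],"delta_rot":[0,0,0],"claw":0},{"delta_pos":[0.0255,0.126,0],"delta_rot":[0,0,0],"claw":0},{"delta_pos":[0.0285,0.14,0],"delta_rot":[0,0,0],"claw":0},{"delta_pos":[0.031,0.154,0],"delta_rot":[0,0,0],"claw":0},{"delta_pos":[0.0335,0.166,0],"delta_rot":[0,0,0],"claw":0},{"delta_pos":[0.035,0.174,0],"delta_rot":[0,0,0],"claw":0},{"delta_pos":[0.0365,0.18,0],"delta_rot":[0,0,0],"claw":0},{"delta_pos":[0.037,0.184,0],"delta_rot":[0,0,0],"claw":0},{"delta_pos":[0.037,0.184,0],"delta_rot":[0,0,0],"claw":0}])

```text
time: 13.88
eef_pos: [0.574, -0.0376, 0.1651]
tcp_rot: [-0.547, -0.449, 0.547, -0.447]
contact_force: [0.2, 0.5, 0.1]
opening: -0.001
```

Request:
play_rows(targets=[{"delta_pos":[0.0004,0.002,0],"delta_rot":[0,0,0],"claw":0},{"delta_pos":[0.0008,0.004,0],"delta_rot":[0,0,0],"claw":0},{"delta_pos":[0.0012,0.006,0],"delta_rot":[0,0,0],"claw":0},{"delta_pos":[0.0016,0.008,0],"delta_rot":[0,0,0],"claw":0},{"delta_pos":[0.0016,0.008,0],"delta_rot":[0,0,0],"claw":0}])

```text
time: 14.3
eef_pos: [0.5744, -0.0343, 0.1648]
tcp_rot: [-0.543, -0.448, 0.55, -0.449]
contact_force: [-3.5, -15.7, 1.3]
opening: 0.003
```

Request:
play_rows(targets=[{"delta_pos":[-0.001,-0.008,0.0],"delta_rot":[0,0,0],"claw":0},{"delta_pos":[-0.003,-0.015,0.01],"delta_rot":[0,0,0],"claw":0},{"delta_pos":[-0.003,-0.015,0.05],"delta_rot":[0,0,0],"claw":0},{"delta_pos":[-0.003,-0.015,0.09],"delta_rot":[0,0,0],"claw":0},{"delta_pos":[-0.073,-0.3987,0.115],"delta_rot":[0,0,0.064],"claw":40},{"delta_pos":[-0.073,-0.3987,0.115],"delta_rot":[0,0,0.064],"claw":40},{"delta_pos":[-0.073,-0.3987,0.115],"delta_rot":[0,0,0.064],"claw":40},{"delta_pos":[-0.073,-0.3987,0.115],"delta_rot":[0,0,0.064],"claw":40},{"delta_pos":[-0.073,-0.3987,0.115],"delta_rot":[0,0,0.064],"claw":40},{"delta_pos":[-0.073,-0.3987,0.115],"delta_rot":[0,0,0.064],"claw":40},{"delta_pos":[-0.073,-0.3987,0.115],"delta_rot":[0,0,0.064],"claw":40},{"delta_pos":[-0.073,-0.3987,0.115],"delta_rot":[0,0,0.064],"claw":40},{"delta_pos":[-0.073,-0.3987,0.115],"delta_rot":[0,0,0.064],"claw":40},{"delta_pos":[-0.073,-0.3987,0.115],"delta_rot":[0,0,0.064],"claw":40},{"delta_pos":[-0.073,-0.3987,0.115],"delta_rot":[0,0,0.064],"claw":40},{"delta_pos":[-0.073,-0.3987,0.115],"delta_rot":[0,0,0.064],"claw":40},{"delta_pos":[-0.073,-0.3987,0.115],"delta_rot":[0,0,0.064],"claw":40},{"delta_pos":[-0.073,-0.3987,0.115],"delta_rot":[0,0,0.064],"claw":40}])

```text
time: 15.8
eef_pos: [0.5018, -0.4315, 0.2798]
tcp_rot: [0.495, 0.501, -0.502, 0.502]
contact_force: [0.2, 0.3, 0.7]
opening: 0.467
```

Run:
```python
from h import *
s=ctrl.read_camera('scene');t=ctrl.read_camera('top');cv2.imwrite('pics/s6.png',s);cv2.imwrite('pics/t6.png',t)
a=cv2.resize(t[155:245,255:405],None,fx=5,fy=5,interpolation=cv2.INTER_CUBIC);cv2.imwrite('pics/c6.png',a)
goto([.5015,-.433,.124],0);goto([.5015,-.433,.3],0)
```

```text
t 15.9 dpos [-0.0004 -0.0015 -0.1559] drot [ 0.0028 -0.0015 -0.002 ] rows 3.7384486735043696 0.09390259474587107
t 15.9 dpos [-0.0004 -0.0015  0.0201] drot [ 0.0028 -0.0015 -0.002 ] rows 0.4838331812475085 0.09390259474587107
```

View pics/c6.png

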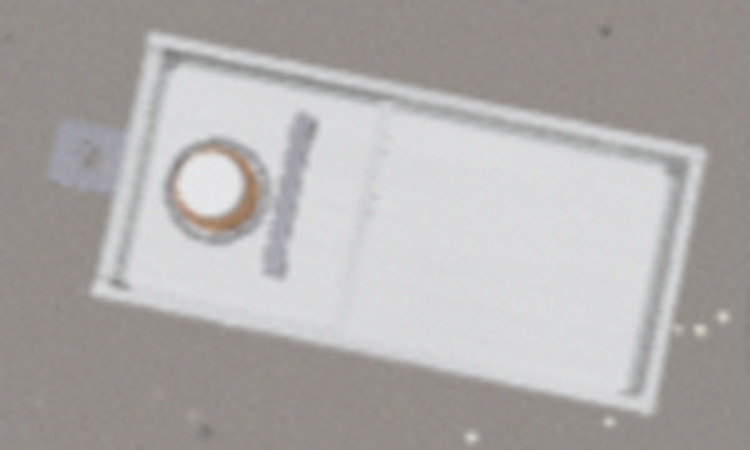

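Request:
play_rows(targets=[{"delta_pos":[-0.0004,-0.0015,-0.035],"delta_rot":[0.0028,-0.0015,-0.002],"claw":40},{"delta_pos":[-0.0004,-0.0015,-0.07],"delta_rot":[0.0028,-0.0015,-0.002],"claw":40},{"delta_pos":[-0.0004,-0.0015,-0.1],"delta_rot":[0.0028,-0.0015,-0.002],"claw":40},{"delta_pos":[-0.0004,-0.0015,-0.13],"delta_rot":[0.0028,-0.0015,-0.002],"claw":40},{"delta_pos":[-0.0004,-0.0015,-0.15],"delta_rot":[0.0028,-0.0015,-0.002],"claw":40},{"delta_pos":[-0.0004,-0.0015,-0.156],"delta_rot":[0.0028,-0.0015,-0.002],"claw":40},{"delta_pos":[-0.0004,-0.0015,-0.156],"delta_rot":[0.0028,-0.0015,-0.002],"claw":40},{"delta_pos":[-0.0004,-0.0015,-0.156],"delta_rot":[0.0028,-0.0015,-0.002],"claw":40}])

```text
time: 16.57
eef_pos: [0.5023, -0.433, 0.125]
tcp_rot: [0.5, 0.5, -0.5, 0.501]
contact_force: [-0.1, -0.3, 0.7]
opening: 0.471
```

Request:
play_rows(targets=[{"delta_pos":[0,0,0],"delta_rot":[0,0,0],"claw":10},{"delta_pos":[0,0,0],"delta_rot":[0,0,0],"claw":10},{"delta_pos":[0,0,0],"delta_rot":[0,0,0],"claw":10},{"delta_pos":[0,0,0],"delta_rot":[0,0,0],"claw":10},{"delta_pos":[0,0,0],"delta_rot":[0,0,0],"claw":10},{"delta_pos":[0,0,0],"delta_rot":[0,0,0],"claw":10}], newtons=50)

```text
time: 17.07
eef_pos: [0.5034, -0.434, 0.1281]
tcp_rot: [0.5, 0.498, -0.5, 0.502]
contact_force: [0.0, 1.3, 6.4]
opening: 0.195
```

Request:
play_rows(targets=[{"delta_pos":[0,0,0.01],"delta_rot":[0,0,0],"claw":10},{"delta_pos":[0,0,0.025],"delta_rot":[0,0,0],"claw":10},{"delta_pos":[0,0,0.045],"delta_rot":[0,0,0],"claw":10},{"delta_pos":[0,0,0.07],"delta_rot":[0,0,0],"claw":10},{"delta_pos":[0,0,0.1],"delta_rot":[0,0,0],"claw":10},{"delta_pos":[0,0,0.13],"delta_rot":[0,0,0],"claw":10},{"delta_pos":[0,0,0.16],"delta_rot":[0,0,0],"claw":10},{"delta_pos":[0,0,0.185],"delta_rot":[0,0,0],"claw":10},{"delta_pos":[0,0,0.19],"delta_rot":[0,0,0],"claw":10},{"delta_pos":[0,0,0.19],"delta_rot":[0,0,0],"claw":10}])

```text
time: 17.9
eef_pos: [0.504, -0.4347, 0.322]
tcp_rot: [0.5, 0.496, -0.5, 0.505]
contact_force: [0.9, 0.7, -1.8]
opening: 0.193
```

Run:
```python
from h import *
C=lambda x,y:(255+(x+.5)/5-.5,155+(y+.5)/5-.5)
print('eye shut',onz('top',*C(89,153),.115))
s=cv2.imread('pics/s6.png');print(proj('scene',[[.6057,.1121,.118],[.6057,.1121,.078]]))
u,v=proj('scene',[.6057,.1121,.118])[0].astype(int);print(u-8,v-7);print(cv2.cvtColor(s,cv2.COLOR_BGR2GRAY)[v-7:v+10,u-8:u+9])
goto([.6057,.1121,.318],0)
```

```text
eye shut [0.60707987 0.1107471  0.115     ]
[[356.48340596 188.93092176]
 [355.86397753 198.83385584]]
348 181
[[123 118 120 120 118 118 120 122 122 120 122 119 119 122 118 119 122]
 [122 121 121 120 119 119 117 119 119 119 122 116 123 122 120 124 121]
 [119 121 120 122 122 121 119 121 121 120 119 120 119 122 119 122 119]
 [121 123 129 134 128 117 120 122 120 126 123 120 123 118 119 118 117]
 [117 125 129 134 132 124 125 129 134 134 132 124 122 119 119 117 120]
 [122 121 120 121 126 131 137 141 146 148 147 141 134 127 120 114 111]
 [125 124 127 135 139 147 147 148 147 148 153 150 146 136 127 114 109]
 [150 138 142 147 150 147 144 131 129 133 139 147 150 150 144 130 121]
 [181 173 165 156 154 151 133 108 104 102 119 141 152 151 147 137 116]
 [179 190 185 175 163 155 142 124 123 124 129 138 147 142 127 112  95]
 [152 170 188 194 183 171 159 150 143 143 145 139 127 111  93  90 101]
 [144 148 166 178 191 191 178 169 150 135 130 109  92  89 100 110 113]
 [145 147 144 149 170 189 191 187 170 135 106  96  98 107 121 119 120]
 [144 146 145 138 151 160 172 182 186 173 156 137 127 122 121 120 121]
 [146 146 141 140 142 148 151 156 169 178 187 182 165 140 124 123 120]
 [144 146 145 147 150 152 151 151 146 152 170 188 187 173 156 140 125]
 [146 147 150 153 158 159 156 153 152 146 146 164 179 190 190 170 150]]
t 17.9 dpos [ 0.1017  0.5468 -0.004 ] drot [ 0.0029  0.0027 -0.0003] rows 13.338041967229712 0.0988521125172554
```

Request:
play_rows(targets=[{"delta_pos":[0.002,0.012,0],"delta_rot":[0.0029,0.0027,0],"claw":10},{"delta_pos":[0.006,0.034,0],"delta_rot":[0.0029,0.0027,0],"claw":10},{"delta_pos":[0.012,0.065,0],"delta_rot":[0.0029,0.0027,0],"claw":10},{"delta_pos":[0.019,0.102,0],"delta_rot":[0.0029,0.0027,0],"claw":10},{"delta_pos":[0.026,0.141,0],"delta_rot":[0.0029,0.0027,0],"claw":10},{"delta_pos":[0.033,0.18,0],"delta_rot":[0.0029,0.0027,0],"claw":10},{"delta_pos":[0.041,0.22,0],"delta_rot":[0.0029,0.0027,0],"claw":10},{"delta_pos":[0.048,0.26,0],"delta_rot":[0.0029,0.0027,0],"claw":10},{"delta_pos":[0.056,0.3,0],"delta_rot":[0.0029,0.0027,0],"claw":10},{"delta_pos":[0.063,0.34,0],"delta_rot":[0.0029,0.0027,0],"claw":10},{"delta_pos":[0.071,0.38,0],"delta_rot":[0.0029,0.0027,0],"claw":10},{"delta_pos":[0.078,0.42,0],"delta_rot":[0.0029,0.0027,0],"claw":10},{"delta_pos":[0.085,0.458,0],"delta_rot":[0.0029,0.0027,0],"claw":10},{"delta_pos":[0.092,0.492,0],"delta_rot":[0.0029,0.0027,0],"claw":10},{"delta_pos":[0.097,0.52,0],"delta_rot":[0.0029,0.0027,0],"claw":10},{"delta_pos":[0.1,0.538,0],"delta_rot":[0.0029,0.0027,0],"claw":10},{"delta_pos":[0.1017,0.547,0],"delta_rot":[0.0029,0.0027,0],"claw":10},{"delta_pos":[0.1017,0.547,0],"delta_rot":[0.0029,0.0027,0],"claw":10},{"delta_pos":[0.1017,0.547,0],"delta_rot":[0.0029,0.0027,0],"claw":10},{"delta_pos":[0.1017,0.547,0],"delta_rot":[0.0029,0.0027,0],"claw":10}])

```text
time: 19.57
eef_pos: [0.6052, 0.1113, 0.321]
tcp_rot: [-0.499, -0.5, 0.501, -0.5]
contact_force: [-0.4, 0.4, -1.7]
opening: 0.199
```

Run:
```python
from h import *
print(ctrl.get_state()['dq'].round(3))
goto([.606,.112,.256],0)
```

```text
[-0.012 -0.007 -0.008  0.003 -0.002  0.001]
t 19.57 dpos [ 0.0008  0.0007 -0.065 ] drot [ 0.0002 -0.0006  0.0001] rows 1.559219999174341 0.01586196429114548
```

Request:
play_rows(targets=[{"delta_pos":[0.0008,0.0007,-0.02],"delta_rot":[0,-0.0006,0],"claw":10},{"delta_pos":[0.0008,0.0007,-0.04],"delta_rot":[0,-0.0006,0],"claw":10},{"delta_pos":[0.0008,0.0007,-0.055],"delta_rot":[0,-0.0006,0],"claw":10},{"delta_pos":[0.0008,0.0007,-0.066],"delta_rot":[0,-0.0006,0],"claw":10},{"delta_pos":[0.0008,0.0007,-0.069],"delta_rot":[0,-0.0006,0],"claw":10},{"delta_pos":[0.0008,0.0007,-0.069],"delta_rot":[0,-0.0006,0],"claw":10},{"delta_pos":[0.0008,0.0007,-0.069],"delta_rot":[0,-0.0006,0],"claw":10}])

```text
time: 20.15
eef_pos: [0.6065, 0.1115, 0.2529]
tcp_rot: [0.5, 0.499, -0.5, 0.5]
contact_force: [0.1, -0.3, -0.3]
opening: 0.197
```

Run:
```python
from h import *
s=ctrl.read_camera('scene');t=ctrl.read_camera('top');cv2.imwrite('pics/s7.png',s);cv2.imwrite('pics/t7.png',t)
p=ctrl.get_state()['eef_pos'];print(p)
print('pin axis preds, tip/collar/top',proj('scene',[[p[0],p[1],p[2]-.122],[p[0],p[1],p[2]-.048+.006],[p[0],p[1],p[2]-.122+.136]]).round(2).tolist())
b=cv2.resize(s[130:215,310:400],None,fx=6,fy=6,interpolation=cv2.INTER_CUBIC)
a=cv2.resize(t[150:235,240:290],None,fx=5,fy=6,interpolation=cv2.INTER_CUBIC)
cv2.imwrite('pics/c7.png',np.hstack([b,a]))
```

```text
[0.60681018 0.11177452 0.25370706]
pin axis preds, tip/collar/top [[356.92, 185.61], [358.22, 164.86], [359.18, 149.67]]
```

View pics/c7.png

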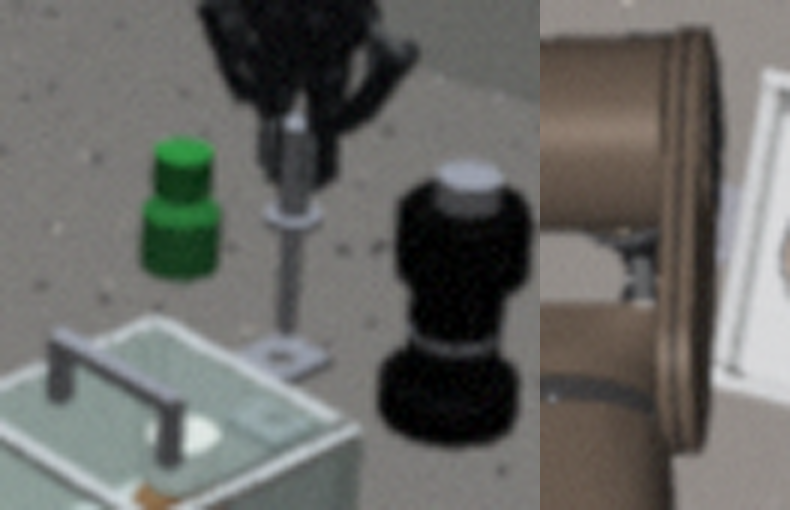

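Request:
play_rows(targets=[{"delta_pos":[-0.0005,-0.0008,-0.003],"delta_rot":[0,0,0],"claw":10},{"delta_pos":[-0.0005,-0.0008,-0.008],"delta_rot":[0,0,0],"claw":10},{"delta_pos":[-0.0005,-0.0008,-0.013],"delta_rot":[0,0,0],"claw":10},{"delta_pos":[-0.0005,-0.0008,-0.018],"delta_rot":[0,0,0],"claw":10},{"delta_pos":[-0.0005,-0.0008,-0.023],"delta_rot":[0,0,0],"claw":10},{"delta_pos":[-0.0005,-0.0008,-0.028],"delta_rot":[0,0,0],"claw":10},{"delta_pos":[-0.0005,-0.0008,-0.033],"delta_rot":[0,0,0],"claw":10},{"delta_pos":[-0.0005,-0.0008,-0.036],"delta_rot":[0,0,0],"claw":10},{"delta_pos":[-0.0005,-0.0008,-0.036],"delta_rot":[0,0,0],"claw":10}])

```text
time: 21.0
eef_pos: [0.6058, 0.111, 0.2164]
tcp_rot: [0.5, 0.5, -0.5, 0.5]
contact_force: [-0.0, 0.6, -2.0]
opening: 0.197
```

Request:
play_rows(targets=[{"delta_pos":[0,0,-0.004],"delta_rot":[0,0,0],"claw":10},{"delta_pos":[0,0,-0.008],"delta_rot":[0,0,0],"claw":10},{"delta_pos":[0,0,-0.012],"delta_rot":[0,0,0],"claw":10},{"delta_pos":[0,0,-0.016],"delta_rot":[0,0,0],"claw":10},{"delta_pos":[0,0,-0.02],"delta_rot":[0,0,0],"claw":10},{"delta_pos":[0,0,-0.024],"delta_rot":[0,0,0],"claw":10},{"delta_pos":[0,0,-0.024],"delta_rot":[0,0,0],"claw":10}])

```text
time: 21.58
eef_pos: [0.6052, 0.1109, 0.191]
tcp_rot: [-0.5, -0.5, 0.501, -0.5]
contact_force: [-0.1, -0.4, -1.1]
opening: 0.199
```

Request:
play_rows(targets=[{"delta_pos":[0,0,-0.004],"delta_rot":[0,0,0],"claw":10},{"delta_pos":[0,0,-0.008],"delta_rot":[0,0,0],"claw":10},{"delta_pos":[0,0,-0.012],"delta_rot":[0,0,0],"claw":10},{"delta_pos":[0,0,-0.016],"delta_rot":[0,0,0],"claw":10},{"delta_pos":[0,0,-0.019],"delta_rot":[0,0,0],"claw":10},{"delta_pos":[0,0,-0.021],"delta_rot":[0,0,0],"claw":10},{"delta_pos":[0,0,-0.021],"delta_rot":[0,0,0],"claw":10}])

```text
time: 22.17
eef_pos: [0.6048, 0.1109, 0.1693]
tcp_rot: [-0.499, -0.5, 0.501, -0.499]
contact_force: [0.2, 0.3, -1.5]
opening: 0.194
```

Through both holes with no contact force. Now I'll ease it down to seat the collar.

Request:
play_rows(targets=[{"delta_pos":[0.0004,0,-0.0015],"delta_rot":[0,0,0],"claw":10},{"delta_pos":[0.0004,0,-0.003],"delta_rot":[0,0,0],"claw":10},{"delta_pos":[0.0004,0,-0.004],"delta_rot":[0,0,0],"claw":10},{"delta_pos":[0.0004,0,-0.004],"delta_rot":[0,0,0],"claw":10}])

```text
time: 22.5
eef_pos: [0.6055, 0.111, 0.1662]
tcp_rot: [-0.499, -0.5, 0.501, -0.5]
contact_force: [-2.1, 0.4, 1.6]
opening: 0.199
```

Request:
play_rows(targets=[{"delta_pos":[0,0,-0.0007],"delta_rot":[0,0,0],"claw":10},{"delta_pos":[0,0,-0.0007],"delta_rot":[0,0,0],"claw":10},{"delta_pos":[0,0,0.0],"delta_rot":[0,0,0],"claw":20},{"delta_pos":[0,0,0.0],"delta_rot":[0,0,0],"claw":26},{"delta_pos":[0,0,0.0],"delta_rot":[0,0,0],"claw":44},{"delta_pos":[0,0,0.0],"delta_rot":[0,0,0],"claw":44},{"delta_pos":[0,0,0.0],"delta_rot":[0,0,0],"claw":44},{"delta_pos":[0,0,0.0],"delta_rot":[0,0,0],"claw":44},{"delta_pos":[0,0,0.03],"delta_rot":[0,0,0],"claw":44},{"delta_pos":[0,0,0.07],"delta_rot":[0,0,0],"claw":44},{"delta_pos":[0,0,0.11],"delta_rot":[0,0,0],"claw":44},{"delta_pos":[0,0,0.15],"delta_rot":[0,0,0],"claw":44},{"delta_pos":[-0.05,0.15,0.18],"delta_rot":[0,0,0],"claw":44},{"delta_pos":[-0.08,0.22,0.18],"delta_rot":[0,0,0],"claw":44},{"delta_pos":[-0.08,0.22,0.18],"delta_rot":[0,0,0],"claw":44},{"delta_pos":[-0.08,0.22,0.18],"delta_rot":[0,0,0],"claw":44},{"delta_pos":[-0.08,0.22,0.18],"delta_rot":[0,0,0],"claw":44},{"delta_pos":[-0.08,0.22,0.18],"delta_rot":[0,0,0],"claw":44},{"delta_pos":[-0.08,0.22,0.18],"delta_rot":[0,0,0],"claw":44}])

```text
time: 24.08
eef_pos: [0.5233, 0.3356, 0.3472]
tcp_rot: [0.499, 0.502, -0.498, 0.501]
contact_force: [-0.1, -0.1, 0.6]
opening: 0.515
```

Run:
```python
from h import *
s=ctrl.read_camera('scene');t=ctrl.read_camera('top');cv2.imwrite('pics/s8.png',s);cv2.imwrite('pics/t8.png',t)
L=np.array([.6057,.1121,0]);
print('scene pred collar/top',proj('scene',[L+[0,0,.121],L+[0,0,.18]]).round(1).tolist(),'top',proj('top',[L+[0,0,.124],L+[0,0,.18]]).round(1).tolist())
b=cv2.resize(s[130:230,310:400],None,fx=5,fy=5,interpolation=cv2.INTER_CUBIC)
a=cv2.resize(t[150:250,250:310],None,fx=5,fy=5,interpolation=cv2.INTER_CUBIC)
cv2.imwrite('pics/c8.png',np.hstack([b,a]));print(ctrl.get_state()['dq'].round(3),b.shape)
```

```text
scene pred collar/top [[356.5, 188.2], [357.5, 173.1]] top [[271.6, 185.4], [269.0, 183.8]]
[-0.042  0.003  0.011 -0.007 -0.002 -0.002] (500, 450, 3)
```

View pics/c8.png

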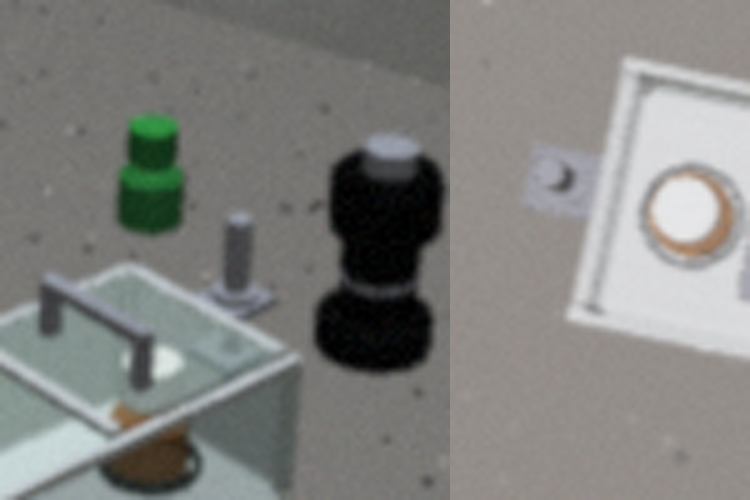

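Run:
```python
from h import *
a=cv2.imread('pics/t6.png').astype(int);b=ctrl.read_camera('top').astype(int)
print('door/cabinet diff t6 vs now',np.abs(a-b)[190:225,300:390].mean(),'rack/caps',np.abs(a-b)[110:215,325:345].mean())
print(ctrl.get_state()['dq'].round(3));print(ctrl.sign_off())
```

```text
door/cabinet diff t6 vs now 1.0197883597883597 rack/caps 1.3284126984126985
[-0.031  0.001  0.008  0.     0.002  0.002]
the job is handed in; nothing more can be done
None
```

The job is handed in at about 24 s of the 72 s allowed; signing off reported no verdict. I slid the door from about 0.125 m to 0.177 m open and set the brown vial in the nest, lowering it in small steps until it touched the floor. I then pushed the door shut until it met its stop at about 16 N, and put the slim steel pin through the eyelet and lug.

**Last checks:**
- **Vial:** after release its cap was within about 0.5 px of where a vial centred in the nest would appear. It was still standing in the ring in the final picture.
- **Door:** the top view shows no change since it was shut. Just before the pin went in, the eyelet measured within about 2 mm of the lug's position, which is the limit of the calibration.
- **Pin:** it met no resistance in either hole until the collar seated on the tab, where the vertical force went from -1.5 to +1.6 N. Its top is within about 0.2 px of where a seated pin would be, and the collar's height is 0.7 px off the prediction, within reading error.
- **Everything else:** I did not touch the gauge, torque head or pink caps. I did not measure all of them again at the end. The first joint was still drifting at about 0.03 rad/s at hand-in, with the gripper clear of everything.

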